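# Zero the rotary inspection stage

## Robot

A 6-joint arm with a two-finger parallel gripper is mounted at the origin on the work surface. World frame = base frame: x ahead of the robot, y to its left, z up, the work surface at z = 0. Lengths are in mm, angles in rad, forces in N, time in s.
With the tool pointing down it reaches from about 275 to 750 mm from the base axis. Payload 10.2 kg.
Tool frame: the origin (TCP) lies at the very end of the fingers, on their centre line; the grasp point (between the pads) lies 19 mm behind it; x points along the fingers, y is the direction in which the jaws open and shut, and the axes are right-handed (so a half turn about x gives the same grasp; the last joint's range is limited). The gripper opens to 85 mm and grips with 20 to 120 N. Pads are 22 mm wide; open, the fingers measure 114 mm over their backs; the gripper's body (76 mm by 85 mm) begins 54 mm behind the grasp point. The pads swing forward as they close: fully open they stand 13 mm farther back than shut.
Start: joints at [-1.332, 0.313, 1.498, -0, 1.331, -0.223], TCP at [233.908, -470.019, 231.294] pointing down, gripper open.
Joint ranges: [-2.94, 2.94], [-0.97, 2.17], [0.19, 2.56], [-1.23, 4.37], [0.02, 3.11], [-2.88, 2.88]. Speed limits (rad/s): [2.39, 2.39, 3.01, 3.14, 3.14, 3.14].

## Interface

Orientations are given as a unit quaternion [w, x, y, z].
In Python, from rig import ctrl gives the robot as it stands. The module is installed in compiled form; this text tells all that it offers.
- The arm moves only by the tool move_arm, never from a script. Its argument "targets" is a list that holds one entry, the list of rows, each a list of 7 numbers: the opening, from 0 (shut) to 1 (fully open), then the shift along the tool's x, y, z each as a share of 150 mm, from -1 to 1, then the turn, a rotation vector about the tool's x, y, z each as a share of 60 degrees, from -1 to 1. A call has 1 to 5 rows; each row shifts and turns the commanded pose from where the row before left it, along the tool's axes as they then stand; what a row does not reach is not made up. A row lasts 1/10 s, in which the tool goes at most 50 mm and 8.59 degrees, less where a joint would pass 70% of its speed; a pose out of reach is approached as far as the arm can. A call with a number of a shift or a turn outside -1 to 1 is refused whole. A call with a gripper value outside its range is refused whole. The fingers move at their own pace and stop on an object; "force" is the grip in N (left out, the last holds). Time passes only in rows, so rows that do not move let the fingers close. It gives the time, the measured TCP pose, the force and the opening at its end, in the units of the state.
- ctrl.sense(): the state, without advancing time (a new reading comes with each control period).
- ctrl.capture(name): name is "scene" or "top" or "wrist"; returns the picture (420x560x3 uint8, red, green, blue); there is no depth.
- ctrl.calibration(name): a dict with "camera_matrix" (3x3 intrinsics, pixels), "extrinsics" (4x4, takes a point from world to camera coordinates); the wrist camera has in their place "tool_from_camera" (4x4, takes a point from camera to tool coordinates, whose origin is the TCP and whose axes are the tool frame's). Camera axes: x right, y down, z forward; pixel columns grow to the right and rows downward; lengths in mm; the calibration is good to about 2 mm. A picture is of the moment at which its call begins: read the wrist's pose just before it. calibration takes no time and is no camera call.
- ctrl.finish_job(): hands the job in, once; it reports no verdict.
Trained networks look in the newest picture that a camera, given by its name, has taken for a name from the list of things; names that differ only in an ending like _2 or _b are one class to them, and where a whole thing is asked for, a point or a joint stands for the part that bears it (a point fixed in the world has none). Each returns a list of dicts, best first, with "confidence" (0 to 1); they miss things now and then, are a little off and sometimes report something else, mostly with a low value. They report only what shows in the picture. A call takes as long as a camera call.
- ctrl.recognise(label, camera): "point" ([row, column] in pixels, amid what is visible of it).
- ctrl.cut_out(label, camera): "pixels" (420x560 bool, what is visible of it) and "point" ([row, column] in pixels, amid what is visible of it).
The state is a dict: "time_s": time; "joints": joint angles; "dq": joint speeds; "tau": joint torques, N m; "eef_pos": TCP position; "ee_rot": TCP orientation; "force": force on the tool from outside, world axes, zero at the start; "wrist_torque": the same for the moment, N m; "grip_width": opening from 0.0 (shut) to 1.0 (fully open).
Only numpy, scipy, OpenCV 4.12 (cv2) and the standard library are available. Lean on these libraries where they do the work, as an engineer would, in place of code of your own. Each camera call takes 0.05 s, during which the arm holds its last target.

## Task

The circuit board on the rotary inspection stage stands askew: with a fingertip against the side of one of its two upright finger posts, gently push the black plate round, either way, until the white index mark on it lines up with the zero line, the one long line of the scale on the fixed ring, and leave it resting there. Do not pinch a post, do not touch the board, do not shift or lift the stage, and leave the loupe, the jar and the brush where they are.

Things in the scene. Friction and masses are not known exactly. Their poses are not given: they have to be found in the camera images.
- stage: rotary stage, about 3 kg, loose on rubber feet: white base 220 x 220 mm, top 24 mm above the bench; on it a fixed aluminium ring, 212 mm diameter, top at 40 mm, with a black scale all round (line every 5 degrees, longer every 15). A clamp screw (slack, not used) juts from its +y side to 124 mm from the axis. Origin: turning axis at bench level; z up; zero line on the -x side
- plate: black turning plate inside the ring, 168 mm diameter, top 43 mm above the bench. Turns endlessly about the stage's vertical axis, both ways, with a steady drag of 0.16 N m (about 2.5 N at a post), and stays where it is left. Origin: turning axis at bench level; z up; index mark on its -x side, finger posts on its +y and -y sides
- index_mark (a point): outer end of the index mark, a white line 24 mm long and 3 mm wide that runs out radially to the edge of the black plate; the point lies 85 mm from the turning axis, at the plate's top
- zero_line (a point): inner end of the zero line, the one long thick line of the scale (18 mm long, 3 mm wide, right across the ring; the others are at most 8 mm long and at most 1 mm wide); 85 mm from the turning axis, at the ring's top. When lined up, the index mark's point is within 3 mm of this one
- post_a (a point): centre of the top of one finger post: an upright knurled steel pin fixed to the plate, 16 mm diameter, 36 mm tall above the plate (top 79 mm above the bench), 72 mm from the turning axis, on the plate's +y side
- post_b (a point): the same for the other finger post, opposite, on the plate's -y side
- board: green circuit board 84 x 60 mm fixed on the middle of the plate, its long side along the plate's x (towards the index mark), so 42 mm clear between its edge and a post's axis; its parts reach 64 mm above the bench. Not to be touched. Origin: on the turning axis at bench level
- loupe: black eye loupe standing beside the stage, 42 mm diameter, 44 mm tall, loose; origin: centre of its underside. To be left alone
- jar: amber glass jar with a steel cap, 54 mm diameter, 70 mm tall, loose, beside the stage; origin: centre of its underside. To be left alone
- brush: slim antistatic brush, 160 mm long, 15 mm wide, 20 mm tall at its bristle head, lying loose beside the stage; origin: underside, at its middle. To be left alone

How it is judged:
By the outcome, as a careful person would: the job done as asked, in the order asked, and still so for the second after the job is handed in, with the robot touching nothing.
It also fails if it takes over 54 s, if anything falls off the work surface, if the arm or the gripper's body presses on something with over 40 N, if the wrist force passes 120 N, or if a joint passes its speed limit or range.

## Working session

There is one attempt and no reset: what is moved stays moved. The work goes in short steps, Python scripts to look and compute and a tool call to move; the robot and the scene stay as the last step left them, time stands still between calls to the robot, and variables do not carry over. Pictures are saved under pics/ and viewed, and the job is handed in when it is done.

Besides the shell and the picture viewer there is one more tool, called as name(argument=value, ...) on one line, values as JSON. move_arm: Moves the arm, as the interface text tells. Shift numbers are shares of 150 mm and turn numbers shares of 60 degrees, none past 1 either way. Its arguments: {"type":"object","properties":{"targets":{"type":"array","items":{"type":"array","items":{"type":"array","items":{"type":"number","minimum":-1,"maximum":1}}}},"force":{"type":"number"}},"required":["targets"]}

```bash
mkdir -p pics; ls
cat > h.py <<'E'
import numpy as np, cv2, json
from rig import ctrl
def snap(n,f):
    im=ctrl.capture(n); cv2.imwrite('pics/'+f,im[:,:,::-1]); return im
def ray(n,rc,z):
    c=ctrl.calibration(n); K=np.array(c['camera_matrix']);E=np.array(c['extrinsics'])
    d=np.linalg.inv(K)@[rc[1],rc[0],1]; R=E[:3,:3];o=-R.T@E[:3,3]; d=R.T@d
    return o+d*(z-o[2])/d[2]
def proj(n,p):
    c=ctrl.calibration(n); K=np.array(c['camera_matrix']);E=np.array(c['extrinsics'])
    q=K@(E[:3,:3]@np.array(p)+E[:3,3]); return [q[1]/q[2],q[0]/q[2]]
E
python3 - <<'E'
from h import *
np.set_printoptions(precision=1,suppress=True)
s=ctrl.sense(); print(s)
snap('top','top0.png'); 
Z={'index_mark':43,'zero_line':40,'post_a':79,'board':55,'loupe':44,'jar':70,'brush':10,'stage':40,'plate':43}
for l,z in Z.items():
    for d in ctrl.recognise(l,'top')[:3]:
        print(l,round(d['confidence'],2),np.array(d['point']),ray('top',d['point'],z))
snap('scene','scene0.png')
E
```

```text
pics
{'time_s': 0.0, 'joints': array([-1.3,  0.3,  1.5, -0. ,  1.3, -0.2]), 'dq': array([ 0., -0.,  0., -0.,  0., -0.]), 'tau': array([  0. , -41.2, -26. ,  -0. ,   0. ,  -0. ]), 'eef_pos': array([ 233.8, -469.7,  230.7]), 'ee_rot': array([-0.2, -0.7, -0.2,  0.7]), 'force': array([-0.1,  1. ,  0.1]), 'wrist_torque': array([-0.,  0.,  0.]), 'grip_width': 1.0030707398874688}
index_mark 0.97 [203.8 262. ] [608.5  69.7  43. ]
zero_line 0.66 [207.3 257.7] [602.4  77.6  40. ]
post_a 0.47 [177.1 274.5] [652.4  47.6  79. ]
post_a 0.29 [204.  260.6] [604.9  72.3  79. ]
board 0.8 [202.7 258. ] [609.5  77.   55. ]
loupe 0.58 [207.9 154.8] [601.8 263.7  44. ]
jar 0.74 [100.1 272.1] [793.2  50.7  70. ]
jar 0.48 [204.6 257.4] [604.7  78.   70. ]
brush 0.57 [170.3 345.1] [675.1 -89.6  10. ]
stage 0.62 [204.1 259.5] [608.3  74.3  40. ]
plate 0.76 [207.6 256.3] [601.6  80.1  43. ]
plate 0.74 [205.  256.1] [606.4  80.5  43. ]
```

View pics/top0.png

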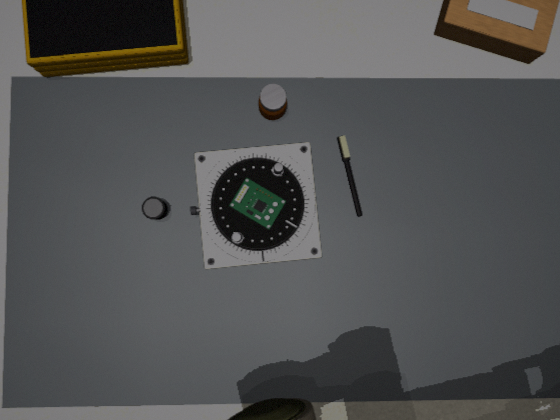

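View pics/scene0.png

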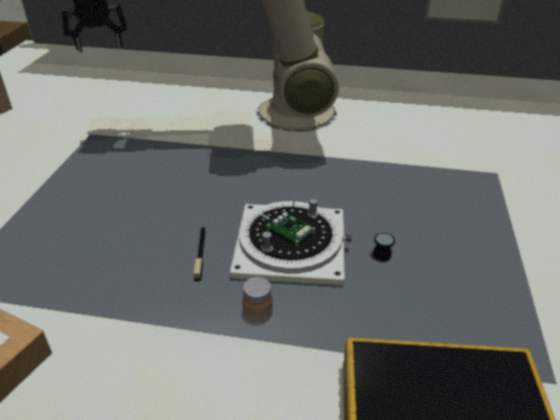

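Run:
```python
import cv2
a=cv2.imread('pics/top0.png')[120:290,170:350]; cv2.imwrite('pics/top0z.png',cv2.resize(a,None,fx=3.5,fy=3.5,interpolation=cv2.INTER_CUBIC)[:595])
```

```text
(no output)
```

View pics/top0z.png

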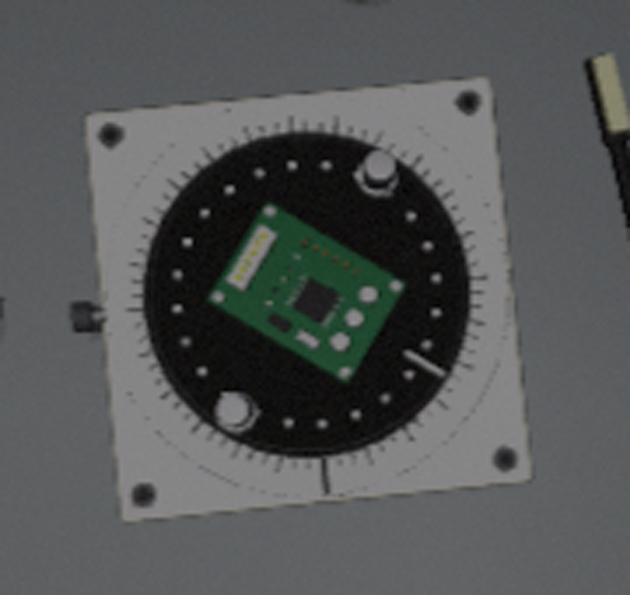

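The top view shows the stage centred near pixel (204,258). The index mark is at about (227,297) at lower right, and the zero line runs from about (251,263) downwards. The posts are at (169,278) and (237,237). The plate needs about 54° clockwise. Next I'll measure it precisely.

```bash
cat > meas.py <<'E'
from h import *
np.set_printoptions(precision=1,suppress=True)
def fit(P):
    A=np.c_[2*P[:,:2],np.ones(len(P))]; s=np.linalg.lstsq(A,(P[:,:2]**2).sum(1),rcond=None)[0]
    return s[:2],np.sqrt(s[2]+s[0]**2+s[1]**2)
def centre(im):
    g=cv2.cvtColor(im,cv2.COLOR_RGB2GRAY).astype(float)
    c=np.array([607.,76.])
    for it in range(4):
        P=[]
        for a in np.radians(np.arange(0,360,2)):
            u=np.array([np.cos(a),np.sin(a)]); rs=np.arange(76,94,.5)
            v=[]
            for r in rs:
                q=proj('top',[*(c+r*u),42]); v.append(cv2.getRectSubPix(g.astype(np.float32),(1,1),(q[1],q[0]))[0,0])
            v=np.array(v); d=np.diff(v); k=d.argmax()
            if v.max()-v.min()>40 : P.append(c+(rs[k]+.25)*u)
        P=np.array(P); 
        c0,r=fit(P); e=np.abs(np.linalg.norm(P-c0,axis=1)-r); c,r=fit(P[e<3])
    return c,r,(e<3).sum()
def polar(im,c,rr,z,n=2):
    g=cv2.cvtColor(im,cv2.COLOR_RGB2GRAY).astype(np.float32)
    out=[]
    for a in np.arange(-180,180,.5):
        v=[]
        for r in rr:
            q=proj('top',[c[0]+r*np.cos(np.radians(a)),c[1]+r*np.sin(np.radians(a)),z]); v.append(cv2.getRectSubPix(g,(1,1),(q[1],q[0]))[0,0])
        out.append(np.mean(v))
    return np.array(out)
def angles(im,c):
    A=np.arange(-180,180,.5)
    b=polar(im,c,np.arange(64,82,1),43); 
    w=polar(im,c,np.arange(97,103,.5),40)
    def pk(v):
        k=v.argmax(); i=np.arange(k-8,k+9)%720; x=v[i]-np.median(v); x=np.clip(x-x.max()*.3,0,None)
        return A[k]+ (x*np.arange(-8,9)).sum()/x.sum()*.5, v[k]-np.median(v)
    return pk(b),pk(w.max()-w),b,w
if __name__=='__main__':
    im=cv2.imread('pics/top0.png')[:,:,::-1].copy()
    c,r,n=centre(im); print(c,r,n)
    i,z,b,w=angles(im,c); print(i,z)
    A=np.arange(-180,180,.5)
    print('b',[(A[k],b[k].round()) for k in np.argsort(-b)[:24]]); print('w',[(A[k],w[k].round()) for k in np.argsort(w)[:12]])
    for a in (0,180):
        t=np.radians(i[0]+90+a); p=[c[0]+72*np.cos(t),c[1]+72*np.sin(t),79]; print('post pred',np.array(p),np.array(proj('top',p)))
    print(np.array(proj('top',[*(c+85*np.array([np.cos(np.radians(i[0])),np.sin(np.radians(i[0]))])),43])))
    print(ctrl.calibration('wrist'))
E
python3 meas.py
```

```text
Traceback (most recent call last):
  File "meas.py", line 40, in <module>
    c,r,n=centre(im); print(c,r,n)
          ~~~~~~^^^^
  File "meas.py", line 15, in centre
    q=proj('top',[*(c+r*u),42]); v.append(cv2.getRectSubPix(g.astype(np.float32),(1,1),(q[1],q[0]))[0,0])
  File "h.py", line 10, in proj
    c=ctrl.calibration(n); K=np.array(c['camera_matrix']);E=np.array(c['extrinsics'])
ValueError: time passes only in moves, steps and waits
```

```bash
sed -i 's/ctrl.calibration(n)/cal(n)/' h.py
cat >> h.py <<'E'
import functools
@functools.lru_cache(None)
def cal(n): return ctrl.calibration(n)
E
python3 meas.py; python3 -c "
from h import *
print(ctrl.sense()['time_s'])"
```

```text
[609.2  78.3] 85.40125259477105 177
(np.float64(147.0800563053656), np.float32(105.93561)) (np.float64(-174.6814022501597), np.float32(65.7859))
b [(np.float64(147.0), np.float32(124.0)), (np.float64(147.5), np.float32(124.0)), (np.float64(148.0), np.float32(124.0)), (np.float64(146.5), np.float32(123.0)), (np.float64(148.5), np.float32(123.0)), (np.float64(149.0), np.float32(123.0)), (np.float64(146.0), np.float32(122.0)), (np.float64(149.5), np.float32(121.0)), (np.float64(145.5), np.float32(121.0)), (np.float64(145.0), np.float32(119.0)), (np.float64(150.0), np.float32(119.0)), (np.float64(144.5), np.float32(117.0)), (np.float64(150.5), np.float32(116.0)), (np.float64(-121.0), np.float32(114.0)), (np.float64(144.0), np.float32(114.0)), (np.float64(151.0), np.float32(112.0)), (np.float64(-120.5), np.float32(111.0)), (np.float64(143.5), np.float32(110.0)), (np.float64(151.5), np.float32(107.0)), (np.float64(-121.5), np.float32(106.0)), (np.float64(143.0), np.float32(104.0)), (np.float64(152.0), np.float32(99.0)), (np.float64(-25.5), np.float32(99.0)), (np.float64(-26.0), np.float32(
[... 198 characters left out ...]
at32(102.0)), (np.float64(-176.0), np.float32(106.0)), (np.float64(-173.0), np.float32(119.0)), (np.float64(-176.5), np.float32(123.0)), (np.float64(-172.5), np.float32(128.0)), (np.float64(-177.0), np.float32(128.0)), (np.float64(129.0), np.float32(132.0)), (np.float64(15.0), np.float32(132.0))]
post pred [570.   17.9  79. ] [223.7 291.8]
post pred [648.3 138.7  79. ] [179.5 222.6]
[242.8 232. ]
{'camera_matrix': array([[344.3,   0. , 280.6],
       [  0. , 344.3, 212.7],
       [  0. ,   0. ,   1. ]]), 'tool_from_camera': array([[  -0. ,   -0.3,    1. , -141.7],
       [   1. ,    0. ,    0. ,    0.4],
       [  -0. ,    1. ,    0.3,  -75.2],
       [   0. ,    0. ,    0. ,    1. ]])}
0.55
```

Run:
```python
from h import *
from scipy.spatial.transform import Rotation as R
np.set_printoptions(precision=3,suppress=True)
s=ctrl.sense(); q=s['ee_rot']; print(q, s['eef_pos']); M=R.from_quat(np.r_[q[1:],q[0]]).as_matrix(); print(M)
for k in (1,2): print('yz'[k-1], np.degrees(np.arctan2(M[1,k],M[0,k])))
```

```text
[ 0.162  0.688  0.162 -0.688] [ 233.908 -470.017  231.279]
[[ 0.     0.446 -0.895]
 [ 0.    -0.895 -0.446]
 [-1.    -0.    -0.   ]]
y -63.54250427592677
z -153.54250444868376
```

move_arm(targets=[[[0, 0, 0, 0, -0.135, 0, 0], [0, 0, 0, 0, -0.135, 0, 0], [0, 0, 0, 0, -0.135, 0, 0], [0, 0, 0, 0, -0.135, 0, 0], [0, 0, 0, -0.2, 0, 0, 0]]])

```text
time_s: 1.05
eef_pos: [248.5, -445.7, 230.9]
ee_rot: [-0.348, -0.615, -0.348, 0.616]
force: [0.1, -0.1, -0.3]
grip_width: 0.142
```

move_arm(targets=[[[0, 0, -0.02, -0.3, 0, 0, 0], [0, 0, -0.02, -0.3, 0, 0, 0], [0, 0, -0.02, -0.3, 0, 0, 0], [0, 0, -0.02, -0.3, 0, 0, 0], [0, 0, -0.02, -0.3, 0, 0, 0]]])

```text
time_s: 1.55
eef_pos: [353.4, -242.3, 231.5]
ee_rot: [0.347, 0.616, 0.347, -0.616]
force: [0.7, 0.0, 0.1]
grip_width: -0.003
```

move_arm(targets=[[[0, 0, -0.02, -0.3, 0, 0, 0], [0, 0, -0.02, -0.3, 0, 0, 0], [0, 0, -0.02, -0.3, 0, 0, 0], [0, 0, -0.02, -0.3, 0, 0, 0], [0, 0, -0.02, -0.3, 0, 0, 0]]])

```text
time_s: 2.05
eef_pos: [457.1, -41.8, 231.5]
ee_rot: [0.348, 0.616, 0.347, -0.616]
force: [1.0, 0.0, -0.4]
grip_width: -0.002
```

```bash
cat > rel.py <<'E'
# rel.py x y z yaz : tool-axis shift in shares
import sys
from h import *
from scipy.spatial.transform import Rotation as R
np.set_printoptions(precision=3,suppress=True)
s=ctrl.sense(); q=s['ee_rot']; M=R.from_quat(np.r_[q[1:],q[0]]).as_matrix()
t=np.array([float(a) for a in sys.argv[1:4]])
print('t',s['time_s'],'pos',s['eef_pos'],'F',s['force'],'yaz',np.degrees(np.arctan2(M[1,1],M[0,1])),'down',M[:,0],'grip',s['grip_width'],'q',s['joints'])
print('shift shares',M.T@(t-s['eef_pos'])/150)
E
python3 rel.py 531 88 231
```

```text
t 2.05 pos [457.054 -41.823 231.535] F [ 0.969  0.03  -0.418] yaz -31.136325913663608 down [ 0.001 -0.    -1.   ] grip -0.0016117781958571173 q [-0.347  0.166  1.685 -0.     1.29   0.196]
shift shares [ 0.004 -0.026 -0.996]
```

move_arm(targets=[[[0, 0, -0.01, -0.3, 0, 0, 0], [0, 0, -0.01, -0.3, 0, 0, 0], [0, 0, -0.01, -0.27, 0, 0, 0], [0, 0, 0, 0, 0, 0, 0], [0, 0, 0, 0, 0, 0, 0]]])

```text
time_s: 2.55
eef_pos: [520.0, 70.7, 231.0]
ee_rot: [-0.348, -0.615, -0.348, 0.616]
force: [-0.1, 0.1, -0.3]
grip_width: 0.002
```

```bash
python3 rel.py 531 88 55; python3 -c "
from h import *
snap('wrist','w1.png')"
```

```text
t 2.55 pos [519.995  70.718 230.987] F [-0.088  0.078 -0.271] yaz -31.052861180138027 down [-0.001 -0.    -1.   ] grip 0.0016789434985075829 q [-0.088  0.313  1.498 -0.     1.331  0.454]
shift shares [ 1.173  0.004 -0.137]
```

View pics/w1.png

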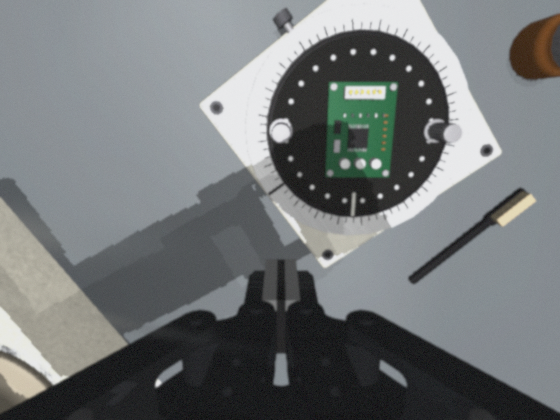

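The wrist view shows post_a straight ahead of the shut fingers at pixel (131,281). The index mark is at (204,353) and the zero line at (187,275). The spot I'll lower onto, just short of the post, is clear.

move_arm(targets=[[[0, 0.25, 0, -0.137, 0, 0, 0], [0, 0.3, 0, 0, 0, 0, 0], [0, 0.3, 0, 0, 0, 0, 0], [0, 0.2, 0, 0, 0, 0, 0], [0, 0.12, 0, 0, 0, 0, 0]]])

```text
time_s: 3.1
eef_pos: [529.4, 86.6, 53.6]
ee_rot: [-0.346, -0.615, -0.347, 0.617]
force: [-0.0, 0.1, 0.3]
grip_width: -0.001
```

move_arm(targets=[[[0, 0, 0, 0, 0, 0, 0], [0, 0, 0, 0, 0, 0, 0]]])

```text
time_s: 3.3
eef_pos: [531.0, 87.0, 56.7]
ee_rot: [0.347, 0.616, 0.347, -0.616]
force: [-0.1, -0.6, 0.5]
grip_width: -0.001
```

```bash
python3 rel.py 531 88 55; python3 -c "
from h import *
snap('wrist','w2.png')"
```

```text
t 3.3 pos [531.021  87.043  56.703] F [-0.138 -0.57   0.509] yaz -31.214900480150558 down [ 0.001 -0.    -1.   ] grip -0.0011718724444651455 q [-0.055  0.542  1.657 -0.     0.942  0.49 ]
shift shares [ 0.011 -0.003 -0.005]
```

View pics/w2.png

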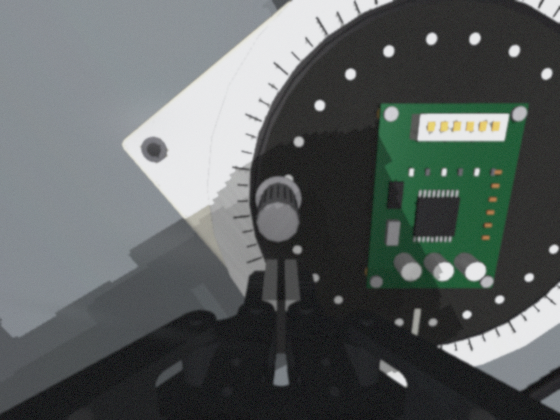

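Post_a is dead ahead at about (205,279), with a clear gap and the board well off to the side. I'll ease into contact.

move_arm(targets=[[[0, 0, 0, -0.02, 0, 0, 0], [0, 0, 0, -0.02, 0, 0, 0], [0, 0, 0, -0.02, 0, 0, 0], [0, 0, 0, -0.02, 0, 0, 0], [0, 0, 0, -0.01, 0, 0, 0]]])

```text
time_s: 3.85
eef_pos: [537.9, 99.8, 55.9]
ee_rot: [0.348, 0.616, 0.348, -0.616]
force: [-0.7, 0.1, 0.0]
grip_width: -0.002
```

move_arm(targets=[[[0, 0, -0.006, -0.025, 0.05, 0, 0], [0, 0, -0.006, -0.025, 0.05, 0, 0], [0, 0, -0.006, -0.025, 0.05, 0, 0], [0, 0, -0.006, -0.025, 0.05, 0, 0], [0, 0, -0.006, -0.025, 0.05, 0, 0]]])

```text
time_s: 4.35
eef_pos: [545.2, 117.2, 55.8]
ee_rot: [-0.263, -0.656, -0.263, 0.657]
force: [-2.7, -2.0, 1.6]
grip_width: -0.002
```

```bash
cat > chk.py <<'E'
import sys
from h import *
from meas import centre
from scipy.spatial.transform import Rotation as R
np.set_printoptions(precision=2,suppress=True)
s=ctrl.sense(); q=s['ee_rot']; M=R.from_quat(np.r_[q[1:],q[0]]).as_matrix()
C=np.array([609.2,78.3,s['eef_pos'][2]])
print('t',s['time_s'],'pos',s['eef_pos'],'F',s['force'],'yaz',np.degrees(np.arctan2(M[1,1],M[0,1])),'C in tool',M.T@(C-s['eef_pos']))
snap('wrist',sys.argv[1])
E
python3 chk.py w3.png
```

```text
t 4.35 pos [545.15 117.2   55.79] F [-2.69 -1.96  1.55] yaz -46.25043356835005 C in tool [ -0.06  72.39 -19.37]
```

View pics/w3.png

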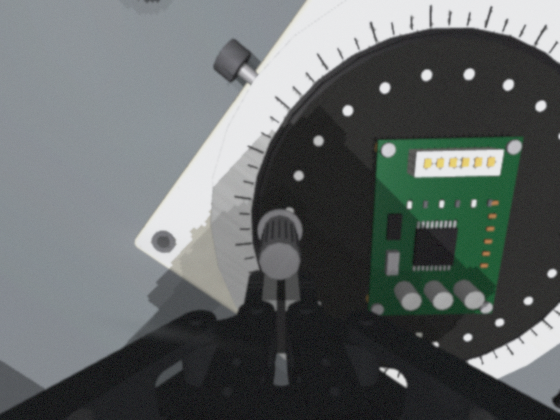

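Contact at about 3 N, with the post moving and the board clear of the fingers. I'll carry on round.

move_arm(targets=[[[0, 0, -0.006, -0.025, 0.05, 0, 0], [0, 0, -0.006, -0.025, 0.05, 0, 0], [0, 0, -0.006, -0.025, 0.05, 0, 0], [0, 0, -0.006, -0.025, 0.05, 0, 0], [0, 0, -0.006, -0.025, 0.05, 0, 0]]])

```text
time_s: 4.9
eef_pos: [556.9, 132.3, 55.6]
ee_rot: [-0.176, -0.684, -0.176, 0.685]
force: [-3.2, 0.5, 1.7]
grip_width: 0.002
```

move_arm(targets=[[[0, 0, -0.006, -0.025, 0.05, 0, 0], [0, 0, -0.006, -0.025, 0.05, 0, 0], [0, 0, -0.006, -0.025, 0.05, 0, 0], [0, 0, -0.006, -0.025, 0.05, 0, 0], [0, 0, 0, 0, 0, 0, 0]]])

```text
time_s: 5.4
eef_pos: [569.5, 141.8, 55.6]
ee_rot: [-0.104, -0.699, -0.104, 0.7]
force: [0.1, -0.1, -0.1]
grip_width: 0.004
```

```bash
python3 chk.py w4.png
python3 - <<'E'
from h import *
a=snap('top','top4.png')[120:290,170:350,::-1]; cv2.imwrite('pics/top4z.png',cv2.resize(a,None,fx=3.5,fy=3.5,interpolation=cv2.INTER_CUBIC)[:595])
E
```

```text
t 5.4 pos [569.55 141.84  55.61] F [ 0.13 -0.09 -0.07] yaz -73.09598963821364 C in tool [ -0.02  72.32 -19.47]
```

View pics/w4.png

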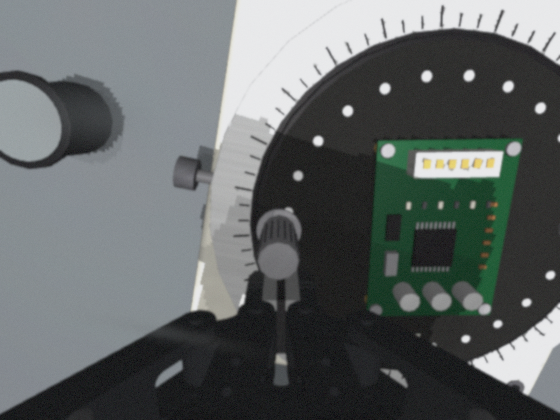

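View pics/top4z.png

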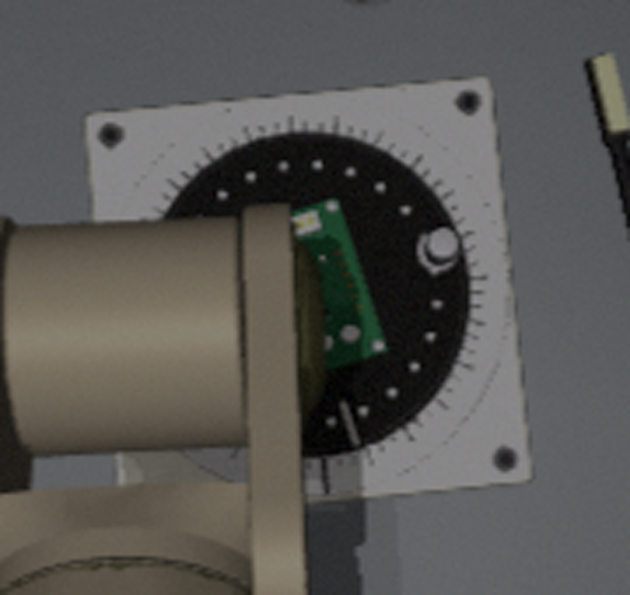

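The top view shows the index mark (zoom px (355,445)) close to the zero line (324,460), and both are visible past the arm. I'll measure the angle left.

```bash
cat > rem.py <<'E'
import sys
from meas import *
im=cv2.imread('pics/'+sys.argv[1])[:,:,::-1].copy(); c=np.array([609.2,78.3])
b=polar(im,c,np.arange(66,82,1),43); w=polar(im,c,np.arange(97,103,.5),40); A=np.arange(-180,180,.5)
def pk(v,lo,hi):
    k=np.where((A>=lo)&(A<=hi))[0]; x=v[k]; j=x.argmax(); x=x-np.median(x); x=np.clip(x-.4*x.max(),0,None); x[np.abs(np.arange(len(x))-j)>7]=0
    return (x*A[k]).sum()/x.sum()
k=(A>-180)&(A<-140); print(b[k].round()[::2])
i=pk(b,float(sys.argv[2]),float(sys.argv[3])); z=pk(-w,-179.5,-169); print('idx',i,'zero',z,'diff',i-z,'mm',np.radians(i-z)*85)
E
python3 rem.py top0.png -130 -110; python3 rem.py top4.png -175 -155
```

```text
[17. 17. 18. 23. 31. 40. 42. 37. 27. 19. 17. 17. 17. 17. 17. 17. 16. 15.
 18. 27. 36. 43. 41. 30. 21. 18. 17. 17. 16. 16. 17. 18. 18. 20. 28. 35.
 38. 34. 27. 20.]
idx -120.97649619385405 zero -174.66374185562108 diff 53.68724566176704 mm 79.64663226561453
[ 8.  7.  7.  7.  8.  8.  7. 10. 17. 24. 25. 22. 14.  9. 10. 22. 48. 66.
 63. 37. 15. 12. 19. 29. 39. 41. 34. 25. 17. 15. 16. 16. 15. 17. 16. 16.
 16. 22. 30. 40.]
idx -162.1772873735098 zero -174.6016708464081 diff 12.424383472898285 mm 18.431943926257635
```

move_arm(targets=[[[0, 0, -0.006, -0.025, 0.05, 0, 0], [0, 0, -0.006, -0.025, 0.05, 0, 0], [0, 0, -0.006, -0.025, 0.05, 0, 0], [0, 0, -0.003, -0.0125, 0.025, 0, 0], [0, 0, 0, 0, 0, 0, 0]]])

```text
time_s: 6.0
eef_pos: [581.6, 147.6, 55.7]
ee_rot: [-0.04, -0.706, -0.04, 0.706]
force: [-0.4, 0.8, -0.2]
grip_width: -0.005
```

```bash
python3 chk.py w5.png
python3 - <<'E'
from h import *
a=snap('top','top5.png')[120:290,170:350,::-1]; cv2.imwrite('pics/top5z.png',cv2.resize(a,None,fx=3.5,fy=3.5,interpolation=cv2.INTER_CUBIC)[:595])
E
python3 rem.py top5.png -177 -167
```

```text
t 6.0 pos [581.63 147.58  55.71] F [-0.42  0.82 -0.2 ] yaz -83.58750070272485 C in tool [ -0.01  71.93 -19.66]
[23. 19. 13.  8. 12. 33. 58. 67. 53. 22.  8. 10. 15. 20. 25. 25. 22. 15.
 14. 14. 15. 15. 14. 15. 15. 16. 17. 25. 36. 44. 43. 33. 20. 16. 17. 17.
 18. 18. 17. 16.]
idx -172.64932536737487 zero -174.52357647058824 diff 1.8742511032133677 mm 2.780507484617794
```

View pics/top5z.png

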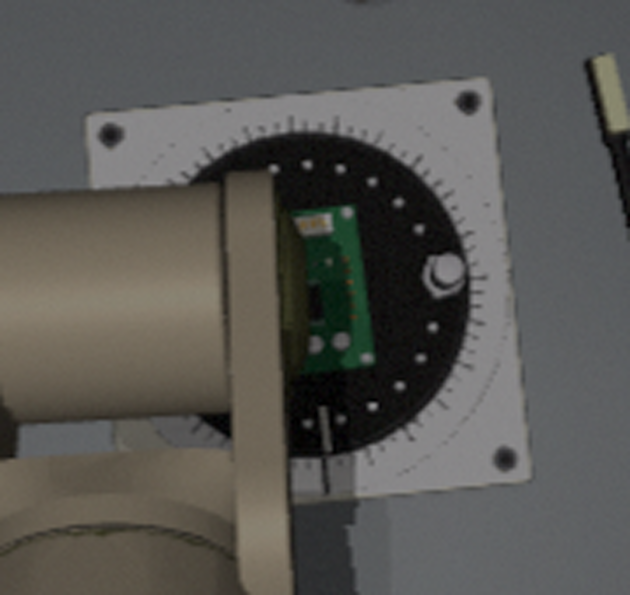

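The mark is still about 1.9° (2.8 mm) short, so one small nudge.

move_arm(targets=[[[0, 0, -0.002, -0.008, 0.015, 0, 0], [0, 0, -0.002, -0.008, 0.015, 0, 0], [0, 0, 0, 0, 0, 0, 0]]])

```text
time_s: 6.4
eef_pos: [584.0, 148.4, 55.8]
ee_rot: [0.028, 0.707, 0.028, -0.707]
force: [-1.4, 0.7, 0.7]
grip_width: 0.0
```

```bash
python3 chk.py w6.png
python3 - <<'E'
from h import *
a=snap('top','top6.png')[120:290,170:350,::-1]; cv2.imwrite('pics/top6z.png',cv2.resize(a,None,fx=3.5,fy=3.5,interpolation=cv2.INTER_CUBIC)[:595])
E
python3 rem.py top6.png -179 -169
```

```text
t 6.4 pos [584.05 148.39  55.77] F [-1.39  0.71  0.67] yaz -85.46960606065784 C in tool [  0.    71.86 -19.54]
[11.  8. 13. 34. 57. 67. 52. 23.  9.  9. 14. 22. 26. 24. 20. 15. 12. 14.
 14. 15. 15. 15. 14. 15. 17. 24. 35. 43. 42. 34. 21. 16. 17. 16. 16. 17.
 17. 15. 16. 20.]
idx -174.6498001624701 zero -174.5695830239507 diff -0.08021713851937307 mm -0.11900452061377147
```

Lined up to within about 0.1°. I'll back straight off, then up.

move_arm(targets=[[[0, 0, 0, 0.03, 0, 0, 0], [0, 0, 0, 0.07, 0, 0, 0], [0, -0.05, 0, 0, 0, 0, 0], [0, -0.3, 0, 0, 0, 0, 0], [0, -0.3, 0, 0, 0, 0, 0]]])

```text
time_s: 7.0
eef_pos: [568.9, 147.2, 154.8]
ee_rot: [-0.028, -0.706, -0.028, 0.707]
force: [0.0, -0.2, 0.5]
grip_width: -0.001
```

move_arm(targets=[[[0, -0.3, 0, 0.2, 0, 0, 0], [0, -0.2, 0, 0.3, 0, 0, 0], [0, 0, 0, 0.3, 0, 0, 0], [0, 0, 0, 0.3, 0, 0, 0], [0, 0, 0, 0.1, 0, 0, 0]]])

```text
time_s: 7.5
eef_pos: [392.5, 133.4, 223.6]
ee_rot: [0.028, 0.707, 0.028, -0.706]
force: [1.1, 0.2, 0.7]
grip_width: -0.001
```

move_arm(targets=[[[0, 0, 0, 0, 0, 0, 0], [0, 0, 0, 0, 0, 0, 0]]])

```text
time_s: 7.7
eef_pos: [396.2, 133.4, 223.4]
ee_rot: [0.028, 0.707, 0.028, -0.706]
force: [0.2, 0.1, -1.0]
grip_width: 0.002
```

```bash
python3 chk.py w7.png
python3 - <<'E'
from h import *
im=snap('top','top7.png');a=im[120:290,170:350,::-1]; cv2.imwrite('pics/top7z.png',cv2.resize(a,None,fx=3.5,fy=3.5,interpolation=cv2.INTER_CUBIC)[:595])
E
python3 rem.py top7.png -179 -169
python3 - <<'E'
from meas import *
print(centre(cv2.imread('pics/top7.png')[:,:,::-1].copy()))
E
```

```text
t 7.7 pos [396.2  133.37 223.44] F [ 0.18  0.1  -1.02] yaz -85.44776285903792 C in tool [   0.45   71.8  -207.96]
[ 22.  18.  27.  61.  98. 112.  90.  43.  19.  20.  26.  37.  44.  43.
  34.  23.  17.  18.  17.  18.  17.  18.  16.  16.  18.  26.  37.  43.
  43.  34.  23.  18.  16.  17.  18.  17.  18.  18.  17.  20.]
idx -174.65843235809055 zero -174.6603210070178 diff 0.001888648927263148 mm 0.00280186708657507
(array([609.2,  78.3]), np.float64(85.4241296919827), np.int64(180))
```

View pics/w7.png

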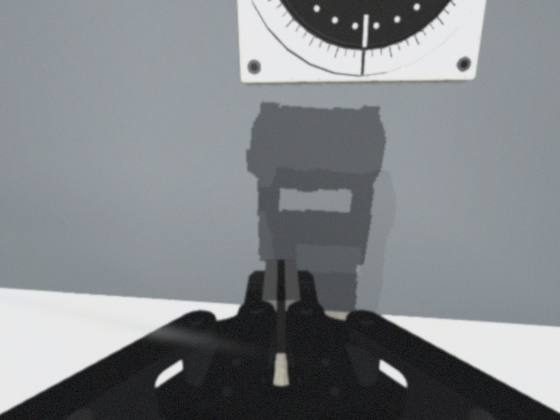

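View pics/top7.png

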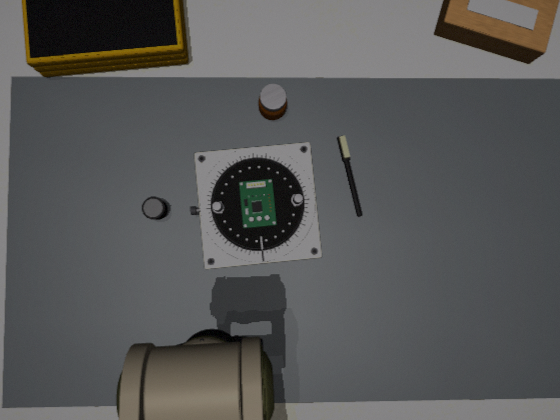

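Both views agree. In the wrist view the white mark (16–47, col 365) runs straight on into the zero line (50–74, col 363). In the top view everything else is where it was, and the fitted stage centre is unchanged. Handing in.

```bash
python3 -c "
from h import *
print(ctrl.finish_job())"
```

```text
the job is handed in; nothing more can be done
None
```

The index mark now lines up with the zero line, and the job is handed in. I lowered the shut fingers behind the near post (post_a) and pushed it about 54° clockwise along its arc, at about 3 N. I finished with a small nudge, then backed off and raised the arm clear.

- **Alignment:** the last top-view measurement, with the arm clear, put the index mark 0.0° from the zero line. I'd trust that to a few tenths of a degree, about 0.5 mm against the 3 mm allowed. The wrist picture also shows the two lines running into each other.
- **Stage and other items:** the fitted stage centre is unchanged to 0.1 mm. The loupe, jar and brush sit at the same places in the picture as at the start, judged by eye.
- **Board and time:** the fingers stayed clear of the board in the pictures taken during the push. The last reading before hand-in was 7.7 s, against the 54 s limit.

No check failed or disagreed on the result. In the first picture, my automatic search for the index mark picked out a post instead. I spotted that against the picture and corrected it before moving.

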